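# Fetch the fish tin from the back of the stand

## Robot

A 6-joint arm with a two-finger parallel gripper is mounted at the origin on a cart in front of the work surface, level with it; the furniture and walls round the work are solid. World frame = base frame: x ahead of the robot, y to its left, z up, the work surface at z = 0. Lengths are in m, angles in degrees, forces in N, time in s.
With the tool pointing down it reaches from about 0.3 to 0.875 m from the base axis. Payload 6.4 kg.
Tool frame: the origin (TCP) lies midway between the tips of the shut fingers; the grasp point (between the pads) lies 19 mm behind it; z points along the fingers, y is the line along which they close (so a half turn about z gives the same grasp; the last joint's range is limited). The gripper opens to 88 mm and grips with 3 to 60 N. Pads are 18 mm wide; open, the fingers measure 123 mm over their backs; the gripper's body (75 mm by 187 mm) begins 45 mm behind the grasp point.
Start: joints at [-11.82, 10.359, 92.074, -0, 77.567, -11.82], TCP at [0.575, 0, 0.239] pointing down, gripper open.
Joint ranges: [-171.53, 171.53], [-51.25, 118.39], [17.06, 147.69], [-65.23, 245.23], [0, 150.52], [-178.68, 178.68]. Speed limits (degrees/s): [147.25, 147.25, 172.46, 180, 180, 180].

## Interface

Orientations are given as a 3x3 rotation matrix whose columns are the frame's x, y, z axes.
In Python, from rig import get_state, cams, bot gives the robot as it stands.
- The arm moves only by the tool send_rows, never from a script. Its arguments are lists of equal length, an entry for each row: "slide": the shift along the tool's x, y, z normalised to -1 to 1, where 1 is 0.025 m, a list of three; "angular": the turn, a rotation vector about the tool's x, y, z normalised to -1 to 1, where 1 is 2 pi rad, a list of three; "hand": the closure, from -1 (fully open) to 1 (shut). A call has 1 to 10 rows; each row shifts and turns the commanded pose from where the row before left it, along the tool's axes as they then stand; what a row does not reach is not made up. A row lasts 1/12 s, in which the tool goes at most 41.7 mm and 7.16 degrees, less where a joint would pass 70% of its speed; a pose out of reach is approached as far as the arm can. A call with a number of a shift or a turn outside -1 to 1 is refused whole. A call with a gripper value outside its range is refused whole. The fingers move at their own pace and stop on an object; "squeeze" is the grip in N (left out, the last holds). Time passes only in rows, so rows that do not move let the fingers close. It gives the time, the measured TCP pose, the force, the opening and the grip force at its end, in the units of the state.
- get_state(): the state, without advancing time (a new reading comes with each control period).
- cams.camera(name): name is "scene" or "side" or "wrist"; returns the picture (384x512x3 uint8, blue, green, red); there is no depth.
- cams.get_calibration(name): a dict with "fx", "fy", "cx", "cy" (pixels), "cam_to_world" (4x4, takes a point from camera to world coordinates); the wrist camera has in their place "hand_eye" (4x4, takes a point from camera to tool coordinates, whose origin is the TCP and whose axes are the flange's). Camera axes: x right, y up, looking along -z (the intrinsics and any distortion apply to the point x, -y, -z); pixel columns grow to the right and rows downward; lengths in m; the calibration is good to about 2 mm. A picture is of the moment at which its call begins: read the wrist's pose just before it. get_calibration takes no time and is no camera call.
- bot.sign_off(): hands the job in; it is judged then, once.
The state is a dict: "time_s": time; "joints": joint angles; "joint_velocities": joint speeds; "joint_efforts": joint torques, N m; "eef_pos": TCP position; "tool_rot": TCP orientation; "contact_force": force on the tool from outside, world axes, zero at the start; "wrist_torque": the same for the moment, N m; "grip_width": finger opening in m; "grasp_force": force on a finger pad.
Only numpy, scipy, OpenCV 4.12 (cv2) and the standard library are available. Lean on these libraries where they do the work, as an engineer would, in place of code of your own. Each camera call takes 0.05 s, during which the arm holds its last target. There are 200 camera calls.

## Task

The flat fish tin lies on the wooden stand behind the spice jar, the kitchen timer and the round food tin: first clear all three off onto the cork mat, standing upright, and only then fetch the fish tin and lay it flat in the middle of the small grooved board, lengthwise along it. After that stand the three back on the stand, each upright on the same mark from which it came (so note who stood where). Leave the drinks can, the matchbox and the bottle opener where they are, and knock nothing over.

Things in the scene. Friction and masses are not known exactly. Their poses are not given: they have to be found in the camera images.
- stand: Fixed light wooden stand, a flat board 150 (x) x 290 (y) x 12 mm high, with a lip 8 mm wide and 9 mm higher along each short end. Origin: centre of its underside; its top is at z = 12 mm. Three round marks (dark outlined circles of 74 mm diameter, flush) lie in a front row at x = -42 mm, y = -90, 0 and +90 mm in its frame; the fish tin lies behind them at about x = +36 mm. x points away from the robot, y to its left, apart from a small yaw.
- jar: Spice jar: clear cylinder 46 mm in diameter, 106 mm tall, with a green screw lid (45 mm in diameter, top 20 mm), 0.08 to 0.15 kg. Loose; its yaw does not matter. Origin: centre of its underside; z up. Starts on one of the three marks of the stand (which one varies).
- timer: Wind-up kitchen timer: squat and round, cream base (62 mm in diameter, lower 25 mm), ribbed red upper half (65 mm) with a knob on top, 52 mm tall in all, 0.09 to 0.16 kg; the upper half does not turn. Grip it low, 20 to 35 mm above its underside. Loose; its yaw does not matter. Origin: centre of its underside; z up. Starts on one of the three marks of the stand (which one varies).
- round_tin: Round food tin, upright cylinder 57 mm in diameter, 72 mm tall, 0.13 to 0.24 kg. Loose; its yaw does not matter. Origin: centre of its underside; z up. Starts on one of the three marks of the stand (which one varies).
- fish_tin: Flat rectangular fish tin with rounded corners, 63 (x) x 105 (y) x 25 mm high, its long side along y, 0.11 to 0.2 kg, loose. Origin: centre of its underside; z up. Grip it across its 63 mm width. A half turn about z makes no difference.
- board: Fixed small serving board of darker wood, 120 (x) x 160 (y) x 12 mm, with a thin dark rectangular groove round its middle (look only: the top is flat). Origin: centre of its underside; its top is at z = 12 mm; its long side runs along y. The fish tin belongs in the middle, long side along y. It lies to the robot's left or right, the cork mat on the other side.
- mat: Fixed flat cork mat, 120 (x) x 280 (y) x 4 mm: the side area for the cleared things, with room for all three in a row along y. Origin: centre of its underside; top at z = 4 mm.
- opener: Bystander: black and steel bottle opener lying flat beside the board, 174 (x) x 41 x 20 mm. Loose, light; leave it. Origin: centre of its underside.
- matches: Bystander: small matchbox 35 x 52 x 15 mm lying between mat and board. Loose, light; leave it. Origin: centre of its underside.
- can: Bystander: tall drinks can 66 mm in diameter, 168 mm tall, standing to the right of the stand. Loose; leave it. Origin: centre of its underside.

How it is judged (in metres and radians):
On the way, in this order (a step that is already met when the one before it is completed fails the run):
1. spice jar, kitchen timer and round tin stand upright on the cork mat, let go, while the fish tin still lies where it was (x of jar in the frame of mat between -0.056 and 0.056 m and y of jar in the frame of mat between -0.13 and 0.13 m and z of jar in the frame of mat between -0.002 and 0.01 m and angle between each of jar, timer, round_tin's own z axis and vertical below 0.12 rad and linear speed of each of jar, timer, round_tin below 0.03 m/s and contact force between each of jar, timer, round_tin and the fingers below 0.2 N and x of timer in the frame of mat between -0.056 and 0.056 m and y of timer in the frame of mat between -0.13 and 0.13 m and z of timer in the frame of mat between -0.002 and 0.01 m and x of round_tin in the frame of mat between -0.056 and 0.056 m and y of round_tin in the frame of mat between -0.13 and 0.13 m and z of round_tin in the frame of mat between -0.002 and 0.01 m and distance of fish_tin from where it was at the start of the episode below 0.03 m), for 0.2 s.
2. the fish tin lies, let go, in the middle of the small board, along it, while the three others still stand on the mat (horizontal distance between fish_tin and board below 0.015 m and z of fish_tin in the frame of board between 0.008 and 0.018 m and angle between the y axis of fish_tin and the y axis of board, either way round below 0.2 rad and angle between fish_tin's own z axis and vertical below 0.1 rad and linear speed of each of fish_tin, jar, timer, round_tin below 0.03 m/s and contact force between each of fish_tin, jar, timer, round_tin and the fingers below 0.2 N and x of jar in the frame of mat between -0.056 and 0.056 m and y of jar in the frame of mat between -0.13 and 0.13 m and z of jar in the frame of mat between -0.002 and 0.01 m and angle between each of jar, timer, round_tin's own z axis and vertical below 0.12 rad and x of timer in the frame of mat between -0.056 and 0.056 m and y of timer in the frame of mat between -0.13 and 0.13 m and z of timer in the frame of mat between -0.002 and 0.01 m and x of round_tin in the frame of mat between -0.056 and 0.056 m and y of round_tin in the frame of mat between -0.13 and 0.13 m and z of round_tin in the frame of mat between -0.002 and 0.01 m), for 0.2 s.
3. spice jar, kitchen timer and round tin stand upright, let go, each where it stood at the start (distance of each of jar, timer, round_tin from where it was at the start of the episode below 0.015 m and angle between each of jar, timer, round_tin, fish_tin's own z axis and vertical below 0.1 rad and linear speed of each of jar, timer, round_tin, fish_tin below 0.03 m/s and contact force between each of jar, timer, round_tin, fish_tin and the fingers below 0.2 N and horizontal distance between fish_tin and board below 0.015 m and z of fish_tin in the frame of board between 0.008 and 0.018 m and angle between the y axis of fish_tin and the y axis of board, either way round below 0.2 rad), for 0.2 s.
At the end, for the whole second after the job is handed in: The fish tin lies flat on the small board, its centre within 15 mm of the board's and its long side within 0.2 rad of the board's; spice jar, kitchen timer and round tin stand upright, each within 15 mm of where it stood at the start; all released and at rest (all of step 3); the robot touches nothing.
It fails at once if one of the three things or the can is tipped over (angle between any of jar, timer, round_tin, can's own z axis and vertical above 0.7 rad).
It fails at once if drinks can, matchbox or bottle opener moved by more than 30 mm (distance of any of can, matches, opener from where it was at the start of the episode above 0.03 m).
It also fails if it takes over 128 s, if anything falls off the work surface, if the arm or the gripper's body presses on something with over 40 N, if the wrist force passes 120 N, or if a joint passes its speed limit or range.

## Working session

There is one attempt and no reset: what is moved stays moved. The work goes in short steps, Python scripts to look and compute and a tool call to move; the robot and the scene stay as the last step left them, time stands still between calls to the robot, and variables do not carry over. Pictures are saved under pics/ and viewed, at most 14 in all, crops included, and the job is handed in when it is done.

Besides the shell and the picture viewer there is one more tool, called after "Call:" as name(argument=value, ...) on one line, values as JSON. send_rows: Moves the arm, as the interface text tells. Its arguments: {"type":"object","properties":{"slide":{"type":"array","items":{"type":"array","items":{"type":"number"}}},"angular":{"type":"array","items":{"type":"array","items":{"type":"number"}}},"hand":{"type":"array","items":{"type":"number"}},"squeeze":{"type":"number"}},"required":["slide","angular","hand"]}

```bash
mkdir -p pics; ls; python3 - <<'E'
from rig import get_state, cams, bot
import cv2, numpy as np
s=get_state(); print(s)
for n in("scene","side"):
    cv2.imwrite(f"pics/{n}0.png",cams.camera(n)); c=cams.get_calibration(n); print(n,c)
print(cams.get_calibration("wrist"))
E
```

```text
pics
{'time_s': 0.0, 'joints': array([-1.18206935e+01,  1.03992018e+01,  9.21314473e+01, -3.05780468e-04,
        7.75671985e+01, -1.18190977e+01]), 'joint_velocities': array([-0.03832224, -0.06756837, -0.04444268,  0.08035535,  0.06883174,
       -0.03662544]), 'joint_efforts': array([-5.85923790e-04, -4.33866942e+01, -3.41848969e+01,  7.00952648e-02,
        3.87157314e-02, -1.54040990e-04]), 'eef_pos': array([5.74467343e-01, 1.21562811e-04, 2.37838316e-01]), 'tool_rot': array([[ 2.69871302e-05,  9.99998601e-01, -1.67261337e-03],
       [ 9.99999940e-01, -2.64105605e-05,  3.44733011e-04],
       [ 3.44688354e-04, -1.67262258e-03, -9.99998542e-01]]), 'contact_force': array([-1.3489111 , -0.60387322,  0.53799599]), 'wrist_torque': array([-0.04455923, -0.01862638,  0.00820069]), 'grasp_force': 0.0, 'grip_width': 0.08798297119028706}
scene {'fx': 370.26446907961207, 'fy': 370.26446907961207, 'cx': 253.98381678947854, 'cy': 188.72430800826388, 'cam_to_world': array([[ 0.73018255,  0.48530569, -0.48094889,  0.00658187],
       [-0.68294573,  0.49732933, -0.53502213, -0.58467804],
       
[... 244 characters left out ...]
y([[ 0.82418482,  0.37154939, -0.42739962, -0.03880435],
       [-0.56631858,  0.5428975 , -0.62011738, -0.84682159],
       [ 0.00162995,  0.75313568,  0.6578632 ,  0.94604763],
       [ 0.        ,  0.        ,  0.        ,  1.        ]])}
{'fx': 344.95564714478746, 'fy': 344.95564714478746, 'cx': 256.46830988814037, 'cy': 192.73925660995147, 'hand_eye': array([[ 4.99716406e-04,  9.56422845e-01,  2.91984745e-01,
         7.57468357e-02],
       [ 9.99998304e-01, -9.95549068e-04,  1.54956833e-03,
        -5.77918507e-04],
       [ 1.77272770e-03,  2.91983475e-01, -9.56421721e-01,
        -1.45892265e-01],
       [ 0.00000000e+00,  0.00000000e+00,  0.00000000e+00,
         1.00000000e+00]])}
```

View both.

View pics/scene0.png

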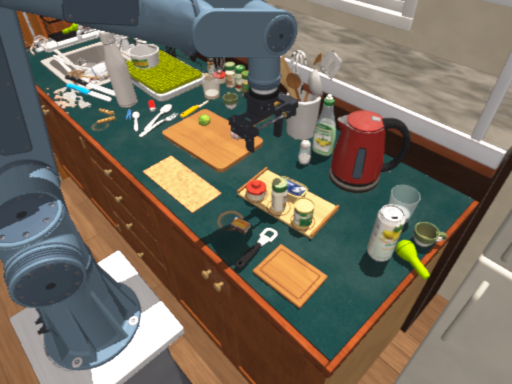

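View pics/side0.png

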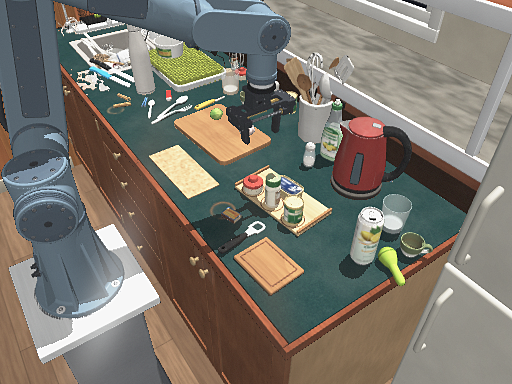

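```bash
cat > h.py <<'E'
from rig import get_state, cams, bot
import cv2, numpy as np
def pose(name,s=None):
    c=cams.get_calibration(name)
    if name!="wrist": return c,np.array(c["cam_to_world"])
    s=s or get_state(); T=np.eye(4); T[:3,:3]=s["tool_rot"]; T[:3,3]=s["eef_pos"]
    return c,T@c["hand_eye"]
def ray(c,T,uv,z):
    u,v=np.asarray(uv,float)
    d=T[:3,:3]@np.array([(u-c["cx"])/c["fx"],-(v-c["cy"])/c["fy"],-1]); o=T[:3,3]
    return (o+d*(z-o[2])/d[2]).round(4)
def proj(c,T,p):
    q=T[:3,:3].T@(np.asarray(p,float)-T[:3,3])
    return (c["cx"]-c["fx"]*q[0]/q[2], c["cy"]+c["fy"]*q[1]/q[2])
def shot(name,fn=None):
    s=get_state(); im=cams.camera(name)
    if fn: cv2.imwrite("pics/"+fn,im)
    return im,*pose(name,s)
E
python3 - <<'E'
from h import *
P={"scene":dict(mat=[(144,182),(172,156),(219,186),(189,209)],board=[(254,266),(283,247),(326,277),(297,304)],stand=[(237,193),(258,170),(338,209),(319,234)]),
"side":dict(mat=[(149,157),(182,145),(217,184),(187,196)],board=[(233,255),(268,238),(303,269),(268,291)],stand=[(235,188),(255,168),(331,210),(302,230)])}
for n in P:
    c,T=pose(n)
    for k,L in P[n].items():
        z=.004 if k=="mat" else .012
        W=np.array([ray(c,T,p,z) for p in L]); print(n,k,W[:,:2].tolist(),W.mean(0)[:2])
c,T=pose("scene")
for k,p,z in [("timer",(256,185),.04),("jar",(279,182),.106),("rtin",(303,204),.072),("fish",(293,188),.03),("match",(235,224),.015),("can",(390,212),.168),("op",(257,247),.015),("kettle",(360,180),0.02),("shaker",(305,160),0.)]: print(k,ray(c,T,p,z))
E
```

```text
scene mat [[0.3484, 0.351], [0.4957, 0.4016], [0.5181, 0.1579], [0.3845, 0.1425]] [0.436675 0.26325 ]
scene board [[0.3834, -0.1568], [0.4848, -0.1671], [0.4953, -0.3114], [0.384, -0.3108]] [ 0.436875 -0.236525]
scene stand [[0.5342, 0.0847], [0.6601, 0.119], [0.7102, -0.1843], [0.5928, -0.2069]] [ 0.624325 -0.046875]
side mat [[0.3756, 0.3962], [0.5067, 0.3956], [0.498, 0.1327], [0.3881, 0.136]] [0.4421   0.265125]
side board [[0.3732, -0.1599], [0.4902, -0.1632], [0.5012, -0.3067], [0.3822, -0.3112]] [ 0.4367  -0.23525]
side stand [[0.5312, 0.0743], [0.6444, 0.1236], [0.7179, -0.1784], [0.5907, -0.1937]] [ 0.62105 -0.04355]
timer [0.5838 0.0474 0.04  ]
jar [ 0.5941 -0.0421  0.106 ]
rtin [ 0.6035 -0.1307  0.072 ]
fish [ 0.6658 -0.0373  0.03  ]
match [ 0.442  -0.0119  0.015 ]
can [ 0.6626 -0.3538  0.168 ]
op [ 0.4309 -0.1183  0.015 ]
kettle [ 0.8586 -0.1581  0.02  ]
shaker [0.8271 0.0507 0.    ]
```

```bash
python3 - <<'E'
from h import *
shot("wrist","w0.png")
E
```

```text
(no output)
```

View pics/w0.png

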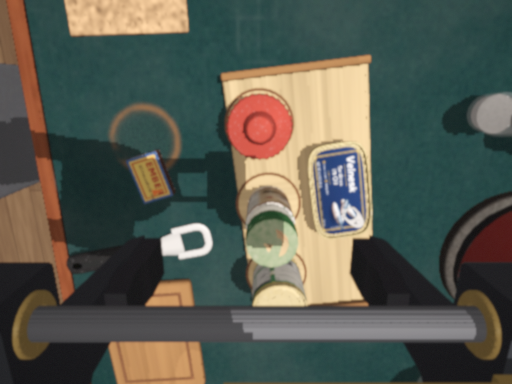

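Call:
send_rows(slide=[[-0.4,-0.85,-0.3],[-0.4,-0.85,-0.3],[-0.4,-0.85,-0.3],[-0.4,-0.85,-0.3],[0,0,0],[0,0,0],[0,0,0],[0,0,0],[0,0,0],[0,0,0]], angular=[[0,0,0],[0,0,0],[0,0,0],[0,0,0],[0,0,0.0194],[0,0,0.0194],[0,0,0.0194],[0,0,0.0194],[0,0,0.0194],[0,0,0.0194]], hand=[-1,-1,-1,-1,-1,-1,-1,-1,-1,-1], squeeze=20)

```text
time_s: 0.98
eef_pos: [0.4898, -0.0399, 0.2685]
tool_rot: [[0.672, 0.74, -0.0], [0.74, -0.672, 0.0], [-0.0, -0.0, -1.0]]
contact_force: [-0.2, -0.2, -0.1]
grip_width: 0.0881
grasp_force: 0.0
```

Call:
send_rows(slide=[[0,0,0],[0,0,0],[0,0,0],[0,0,0],[0,0,0],[0,0,0],[0,0,0],[0,0,0]], angular=[[0,0,0.0194],[0,0,0.0194],[0,0,0.0194],[0,0,0.0194],[0,0,0.0194],[0,0,0.0194],[0,0,0],[0,0,0]], hand=[-1,-1,-1,-1,-1,-1,-1,-1])

```text
time_s: 1.65
eef_pos: [0.4898, -0.0399, 0.2685]
tool_rot: [[0.994, 0.111, -0.0], [0.111, -0.994, 0.0], [-0.0, -0.0, -1.0]]
contact_force: [0.0, 0.1, -0.1]
grip_width: 0.088
grasp_force: 0.0
```

```bash
python3 - <<'E'
from h import *
s=get_state();print(s["eef_pos"],s["tool_rot"].round(3).tolist(),s["joints"].round(1),s["time_s"])
shot("wrist","w1.png"); shot("scene","s1.png"); shot("side","d1.png")
E
```

```text
[ 0.48984523 -0.03994849  0.26848525] [[0.994, 0.111, -0.0], [0.111, -0.994, 0.0], [-0.0, -0.0, -1.0]] [-18.5  -2.  101.7  -0.   80.3  65.1] 1.65
```

View pics/w1.png

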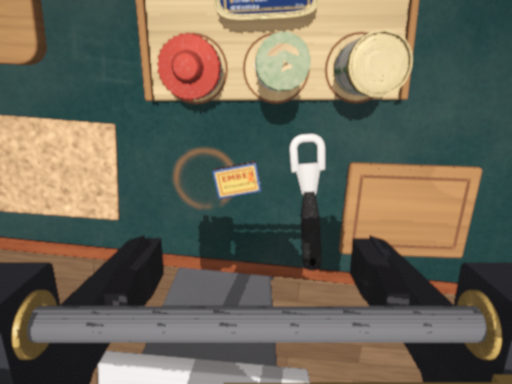

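```bash
python3 - <<'E'
from h import *
c,T=pose("wrist"); im=cv2.imread("pics/w1.png"); h=cv2.cvtColor(im,cv2.COLOR_BGR2HSV)
print("cam",T[:3,3])
def blob(m,lo=0):
    n,_,st,ce=cv2.connectedComponentsWithStats(m.astype(np.uint8)); i=1+np.argmax(st[1:,4]); return ce[i],st[i]
H,S,V=[h[...,i].astype(int) for i in range(3)]
top=np.zeros(H.shape,bool); top[25:110,150:420]=1
r=top&((H<8)|(H>172))&(S>140)
g=top&(H>45)&(H<95)&(V>100)&(S>25)
for n,m,z in(("timer",r,.045),("jar",g,.118)):
    ce,st=blob(m); 
    cn=max(cv2.findContours(m.astype(np.uint8),0,2)[0],key=cv2.contourArea); (u,v),R=cv2.minEnclosingCircle(cn)
    print(n,ce,st,(u,v),R,ray(c,T,ce,z),ray(c,T,(u,v),z))
print("timer knob",ray(c,T,(186,65),.064))
print("tin",ray(c,T,(380,64),.084))
for n,p,z in(("marks t",(191,67),.012),("mark jar",(277,67),.012),("mark tin",(362,66),.012)): print(n,ray(c,T,p,z))
B=[ray(c,T,p,.012) for p in((351,163),(481,170),(460,258),(342,254))]; print("board",[b[:2].tolist() for b in B],np.mean(B,0))
print("mat",ray(c,T,(116,123),.004),ray(c,T,(119,219),.004),"matfar?",ray(c,T,(0,115),.004))
print("stand near corners",ray(c,T,(150,99),.021),ray(c,T,(405,99),.021),"inner",ray(c,T,(280,99),.012))
print("match",ray(c,T,(236,181),.015),"opener",ray(c,T,(307,140),.01),ray(c,T,(312,262),.01))
E
```

```text
cam [ 0.56408402 -0.03107769  0.41449165]
timer [188.6403125  66.4540625] [ 158   33   62   69 3200] (188.2870635986328, 67.00939178466797) 34.03384017944336 [0.5763 0.0387 0.045 ] [0.5757 0.039  0.045 ]Traceback (most recent call last):
  File "<stdin>", line 11, in <module>
  File "<stdin>", line 5, in blob
    return _wrapfunc(a, 'argmax', axis=axis, out=out, **kwds)
    return bound(*args, **kwds)
ValueError: attempt to get argmax of an empty sequence
```

```bash
python3 - <<'E'
from h import *
c,T=pose("wrist"); im=cv2.imread("pics/w1.png")
print("timer knob",ray(c,T,(186,65),.064))
for n,p,z in(("jar",(283,61),.118),("tin",(380,64),.084),("marks t",(191,67),.012),("mark jar",(277,67),.012),("mark tin",(362,66),.012)): print(n,ray(c,T,p,z))
B=[ray(c,T,p,.012) for p in((351,163),(481,170),(460,258),(342,254))]; print("board",[b[:2].tolist() for b in B],np.mean(B,0))
print("mat",ray(c,T,(116,123),.004),ray(c,T,(119,219),.004),"matfar?",ray(c,T,(0,115),.004))
print("stand near corners",ray(c,T,(150,99),.021),ray(c,T,(405,99),.021),"inner",ray(c,T,(280,99),.012))
print("match",ray(c,T,(236,181),.015),"opener",ray(c,T,(307,140),.01),ray(c,T,(312,262),.01))
h=cv2.resize(im[0:120,130:430],None,fx=2.6,fy=2.6,interpolation=cv2.INTER_CUBIC); cv2.imwrite("pics/w1c.png",h)
E
```

```text
timer knob [0.5767 0.0377 0.064 ]
jar [ 0.5864 -0.0503  0.118 ]
tin [ 0.5962 -0.1396  0.084 ]
marks t [0.5771 0.0423 0.012 ]
mark jar [ 0.5876 -0.0515  0.012 ]
mark tin [ 0.599  -0.1441  0.012 ]
board [[0.4908, -0.1527], [0.4997, -0.3091], [0.3829, -0.3171], [0.3717, -0.164]] [ 0.436275 -0.235725  0.012   ]
mat [0.5059 0.1276 0.004 ] [0.385  0.1247 0.004 ] matfar? [0.5001 0.2616 0.004 ]
stand near corners [0.5386 0.0837 0.021 ] [ 0.5698 -0.1955  0.021 ] inner [ 0.5543 -0.0592  0.012 ]
match [ 0.4544 -0.019   0.015 ] opener [ 0.5118 -0.0969  0.01  ] [ 0.355  -0.1278  0.01  ]
```

View pics/w1c.png

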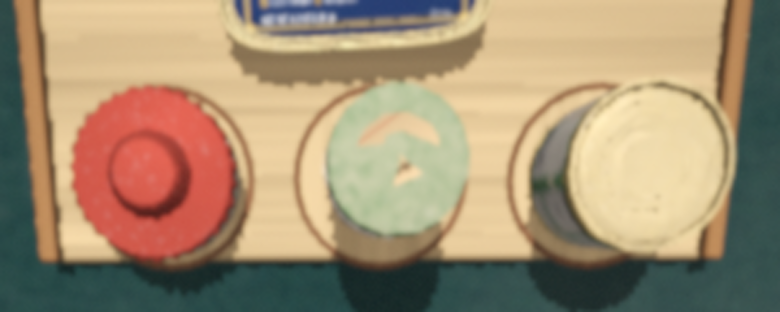

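Call:
send_rows(slide=[[0.946,0.212,0.5],[0.946,0.212,0.5],[0.946,0.212,0.5],[0.946,0.212,0.5],[0,0,0.685],[0,0,0.685],[0,0,0.685],[0,0,0.685],[0,0,0],[0,0,0]], angular=[[0,0,0],[0,0,0],[0,0,0],[0,0,0],[0,0,0],[0,0,0],[0,0,0],[0,0,0],[0,0,0],[0,0,0]], hand=[-0.36,-0.36,-0.36,-0.36,-0.36,-0.36,-0.36,-0.36,-0.36,-0.36], squeeze=20)

```text
time_s: 2.63
eef_pos: [0.5857, -0.0507, 0.1494]
tool_rot: [[0.994, 0.109, -0.002], [0.109, -0.994, 0.001], [-0.002, -0.001, -1.0]]
contact_force: [0.4, 0.7, 0.9]
grip_width: 0.0599
grasp_force: 0.0
```

```bash
python3 - <<'E'
from h import *
s=get_state(); print(s["eef_pos"],s["grip_width"],s["joints"].round(1))
a,_,_=shot("wrist"); c,T=pose("scene",s); b,_,_=shot("scene")
cv2.imwrite("pics/c2.png",np.hstack([a[100:384,130:390],cv2.resize(b[130:260,200:340],None,fx=2.18,fy=2.18)[:284]]))
E
```

```text
[ 0.58566249 -0.05065145  0.14940637] 0.059877941289280256 [-16.5  17.4  94.5  -0.   68.3  67.2]Traceback (most recent call last):
  File "<stdin>", line 4, in <module>
    return _nx.concatenate(arrs, 1, dtype=dtype, casting=casting)
           ~~~~~~~~~~~~~~~^^^^^^^^^^^^^^^^^^^^^^^^^^^^^^^^^^^^^^^
ValueError: all the input array dimensions except for the concatenation axis must match exactly, but along dimension 0, the array at index 0 has size 284 and the array at index 1 has size 283
```

Call:
send_rows(slide=[[0,0,0.845],[0,0,0.845],[0,0,0.845],[0,0,0.845],[0,0,0]], angular=[[0,0,0],[0,0,0],[0,0,0],[0,0,0],[0,0,0]], hand=[-0.36,-0.36,-0.36,-0.36,-0.36])

```text
time_s: 3.15
eef_pos: [0.5844, -0.0503, 0.0631]
tool_rot: [[0.994, 0.108, -0.004], [0.108, -0.994, 0.001], [-0.004, -0.002, -1.0]]
contact_force: [-1.4, -0.1, 0.2]
grip_width: 0.0596
grasp_force: 0.0
```

Call:
send_rows(slide=[[0,0,0],[0,0,0],[0,0,0],[0,0,0],[0,0,0],[0,0,0]], angular=[[0,0,0],[0,0,0],[0,0,0],[0,0,0],[0,0,0],[0,0,0]], hand=[1,1,1,1,1,1])

```text
time_s: 3.65
eef_pos: [0.5879, -0.0512, 0.0679]
tool_rot: [[0.994, 0.108, 0.004], [0.108, -0.994, -0.001], [0.003, 0.001, -1.0]]
contact_force: [-0.6, 0.4, 6.9]
grip_width: 0.0452
grasp_force: 19.9
```

Call:
send_rows(slide=[[0,0,-0.5],[0,0,-0.8],[0,0,-0.9],[0,0,-0.9],[0,0,-0.9],[-0.1,-0.5,0],[-0.225,-0.99,0],[-0.225,-0.99,0],[-0.225,-0.99,0],[-0.225,-0.99,0]], angular=[[0,0,0],[0,0,0],[0,0,0],[0,0,0],[0,0,0],[0,0,0],[0,0,0],[0,0,0],[0,0,0],[0,0,0]], hand=[1,1,1,1,1,1,1,1,1,1])

```text
time_s: 4.48
eef_pos: [0.548, 0.0589, 0.1652]
tool_rot: [[0.994, 0.108, -0.001], [0.108, -0.994, 0.0], [-0.001, -0.0, -1.0]]
contact_force: [0.4, -0.3, -0.8]
grip_width: 0.0454
grasp_force: 19.9
```

Call:
send_rows(slide=[[-0.225,-0.99,0],[-0.225,-0.99,0],[-0.225,-0.99,0],[-0.225,-0.99,0],[-0.225,-0.99,0],[-0.225,-0.99,0],[-0.225,-0.99,0],[-0.225,-0.99,0],[-0.225,-0.99,0],[-0.225,-0.99,0]], angular=[[0,0,0],[0,0,0],[0,0,0],[0,0,0],[0,0,0],[0,0,0],[0,0,0],[0,0,0],[0,0,0],[0,0,0]], hand=[1,1,1,1,1,1,1,1,1,1])

```text
time_s: 5.32
eef_pos: [0.4651, 0.2986, 0.1652]
tool_rot: [[0.994, 0.108, -0.001], [0.108, -0.994, -0.0], [-0.001, 0.0, -1.0]]
contact_force: [0.6, 0.3, -1.3]
grip_width: 0.0452
grasp_force: 19.9
```

Call:
send_rows(slide=[[-0.225,-0.99,0],[-0.225,-0.99,0],[-0.225,-0.99,0],[-0.1,-0.5,0],[0,0,0.7],[0,0,0.7],[0,0,0.7],[0,0,0.7],[0,0,0.5],[0,0,0]], angular=[[0,0,0],[0,0,0],[0,0,0],[0,0,0],[0,0,0],[0,0,0],[0,0,0],[0,0,0],[0,0,0],[0,0,0]], hand=[1,1,1,1,1,1,1,1,1,1])

```text
time_s: 6.15
eef_pos: [0.4359, 0.38, 0.0799]
tool_rot: [[0.994, 0.108, -0.005], [0.108, -0.994, -0.003], [-0.006, 0.002, -1.0]]
contact_force: [-0.4, -0.7, -0.5]
grip_width: 0.0449
grasp_force: 19.9
```

```bash
python3 - <<'E'
from h import *
s=get_state(); print(s["eef_pos"],s["grip_width"],s["grasp_force"],s["contact_force"],s["joints"].round(1))
shot("wrist","w2.png")
E
```

```text
[0.43593412 0.3800106  0.07992083] 0.0448505236855286 19.944236233641277 [-0.38136914 -0.71279164 -0.51295255] [ 29.3  21.9  97.8  -0.   60.7 113.1]
```

View pics/w2.png

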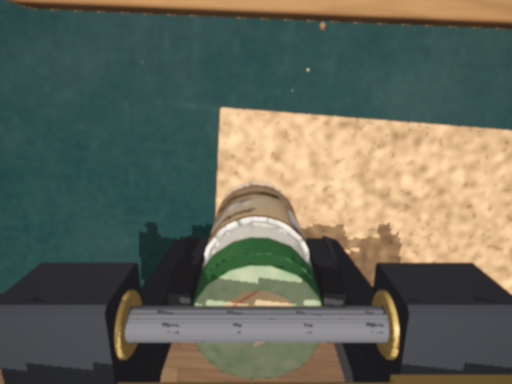

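```bash
python3 - <<'E'
from h import *
c,T=pose("wrist")
print(ray(c,T,(220,108),.004),ray(c,T,(512,129),.004),ray(c,T,(217,180),.004))
E
```

```text
[0.4959 0.4104 0.004 ] [0.5031 0.223  0.004 ] [0.4489 0.4087 0.004 ]
```

Call:
send_rows(slide=[[0,0,0.5],[0,0,0.2],[0,0,0.1],[0,0,0],[0,0,0]], angular=[[0,0,0],[0,0,0],[0,0,0],[0,0,0],[0,0,0]], hand=[1,1,1,1,1])

```text
time_s: 6.62
eef_pos: [0.4384, 0.3815, 0.0634]
tool_rot: [[0.994, 0.108, 0.0], [0.108, -0.994, 0.0], [0.0, -0.0, -1.0]]
contact_force: [-0.3, -0.5, -0.8]
grip_width: 0.0448
grasp_force: 19.9
```

Call:
send_rows(slide=[[0,0,0.1],[0,0,0.08],[0,0,0],[0,0,0],[0,0,0]], angular=[[0,0,0],[0,0,0],[0,0,0],[0,0,0],[0,0,0]], hand=[1,1,1,1,1])

```text
time_s: 7.03
eef_pos: [0.4389, 0.382, 0.0597]
tool_rot: [[0.994, 0.108, 0.002], [0.108, -0.994, 0.001], [0.002, -0.001, -1.0]]
contact_force: [-1.6, 0.4, 6.2]
grip_width: 0.0451
grasp_force: 20.0
```

Call:
send_rows(slide=[[0,0,0],[0,0,0],[0,0,0],[0,0,-0.5],[0,0,-0.9],[0,0,-0.9],[0,0,-0.9],[0,0,-0.9],[0,0,-0.4],[0,0,0]], angular=[[0,0,0],[0,0,0],[0,0,0],[0,0,0],[0,0,0],[0,0,0],[0,0,0],[0,0,0],[0,0,0],[0,0,0]], hand=[-0.64,-0.64,-0.64,-0.64,-0.64,-0.64,-0.64,-0.64,-0.64,-0.64])

```text
time_s: 7.87
eef_pos: [0.4399, 0.3824, 0.1747]
tool_rot: [[0.994, 0.108, 0.005], [0.108, -0.994, 0.003], [0.005, -0.002, -1.0]]
contact_force: [-0.5, 0.6, 0.7]
grip_width: 0.0724
grasp_force: 0.0
```

Call:
send_rows(slide=[[0.183,0.977,0],[0.183,0.977,0],[0.183,0.977,0],[0.183,0.977,0],[0.183,0.977,0],[0.183,0.977,0],[0.183,0.977,0],[0.183,0.977,0],[0.183,0.977,0],[0.183,0.977,0]], angular=[[0,0,0],[0,0,0],[0,0,0],[0,0,0],[0,0,0],[0,0,0],[0,0,0],[0,0,0],[0,0,0],[0,0,0]], hand=[-0.64,-0.64,-0.64,-0.64,-0.64,-0.64,-0.64,-0.64,-0.64,-0.64])

```text
time_s: 8.7
eef_pos: [0.5093, 0.1423, 0.1697]
tool_rot: [[0.994, 0.108, -0.002], [0.108, -0.994, -0.0], [-0.002, -0.0, -1.0]]
contact_force: [0.4, 0.8, -0.3]
grip_width: 0.0726
grasp_force: 0.0
```

Call:
send_rows(slide=[[0.183,0.977,0],[0.183,0.977,0],[0.183,0.977,0],[0.183,0.977,0],[0.183,0.977,0],[0.183,0.977,0],[0.183,0.977,0],[0.183,0.977,0],[0.183,0.977,0],[0.183,0.977,0]], angular=[[0,0,0],[0,0,0],[0,0,0],[0,0,0],[0,0,0],[0,0,0],[0,0,0],[0,0,0],[0,0,0],[0,0,0]], hand=[-0.64,-0.64,-0.64,-0.64,-0.64,-0.64,-0.64,-0.64,-0.64,-0.64])

```text
time_s: 9.53
eef_pos: [0.5811, -0.0953, 0.1694]
tool_rot: [[0.994, 0.108, -0.003], [0.108, -0.994, 0.001], [-0.002, -0.001, -1.0]]
contact_force: [0.5, -0.0, 0.1]
grip_width: 0.0724
grasp_force: 0.0
```

Call:
send_rows(slide=[[0.183,0.977,0],[0.183,0.977,0],[0,0,0],[0,0,0],[0,0,0]], angular=[[0,0,0],[0,0,0],[0,0,0],[0,0,0],[0,0,0]], hand=[-0.64,-0.64,-0.64,-0.64,-0.64])

```text
time_s: 9.95
eef_pos: [0.5953, -0.1412, 0.1698]
tool_rot: [[0.994, 0.108, -0.002], [0.108, -0.994, 0.001], [-0.002, -0.002, -1.0]]
contact_force: [-0.1, 0.7, -0.1]
grip_width: 0.0724
grasp_force: 0.0
```

```bash
python3 - <<'E'
from h import *
s=get_state(); print(s["eef_pos"],s["grip_width"],s["joints"].round(1))
shot("side","d2.png"); shot("wrist","w3.png")
c,T=pose("wrist"); print(proj(c,T,(.5965,-.1415,.084)))
E
```

```text
[ 0.59530783 -0.14118721  0.16975387] 0.0724184956639077 [-24.5  18.9  89.9   0.   71.4  59.4]
(np.float64(258.4106486776824), np.float64(196.37128257342818))
```

View pics/d2.png

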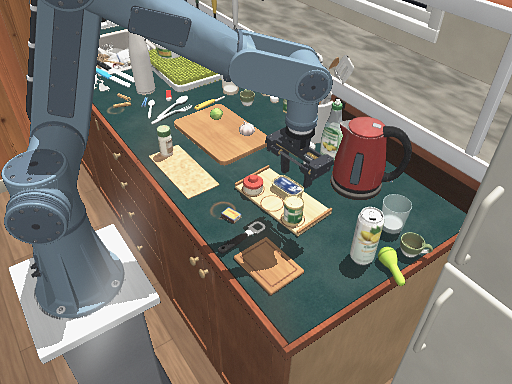

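Call:
send_rows(slide=[[0.05,0,0.9],[0,0,0.9],[0,0,0.9],[0,0,0.9],[0,0,0.9],[0,0,0.77],[0,0,0],[0,0,0]], angular=[[0,0,0],[0,0,0],[0,0,0],[0,0,0],[0,0,0],[0,0,0],[0,0,0],[0,0,0]], hand=[-0.64,-0.64,-0.64,-0.64,-0.64,-0.64,-0.64,-0.64])

```text
time_s: 10.72
eef_pos: [0.5965, -0.1404, 0.0386]
tool_rot: [[0.994, 0.109, -0.003], [0.109, -0.994, 0.001], [-0.002, -0.002, -1.0]]
contact_force: [-0.6, -0.8, -0.1]
grip_width: 0.0723
grasp_force: 0.0
```

Call:
send_rows(slide=[[0,0,0],[0,0,0],[0,0,0],[0,0,0],[0,0,0],[0,0,0]], angular=[[0,0,0],[0,0,0],[0,0,0],[0,0,0],[0,0,0],[0,0,0]], hand=[1,1,1,1,1,1], squeeze=25)

```text
time_s: 11.22
eef_pos: [0.5987, -0.1419, 0.0413]
tool_rot: [[0.994, 0.108, 0.003], [0.108, -0.994, -0.001], [0.003, 0.001, -1.0]]
contact_force: [-0.2, 1.4, 7.9]
grip_width: 0.057
grasp_force: 25.0
```

Call:
send_rows(slide=[[0,0,-0.6],[0,0,-0.9],[0,0,-0.9],[0,0,-0.9],[0,0,-0.3],[-0.13,-0.5,0],[-0.26,-0.986,0],[-0.26,-0.986,0],[-0.26,-0.986,0],[-0.26,-0.986,0]], angular=[[0,0,0],[0,0,0],[0,0,0],[0,0,0],[0,0,0],[0,0,0],[0,0,0],[0,0,0],[0,0,0],[0,0,0]], hand=[1,1,1,1,1,1,1,1,1,1])

```text
time_s: 12.05
eef_pos: [0.5541, -0.0325, 0.1274]
tool_rot: [[0.994, 0.108, -0.003], [0.108, -0.994, 0.001], [-0.003, -0.001, -1.0]]
contact_force: [0.5, 1.5, -2.4]
grip_width: 0.0568
grasp_force: 25.0
```

Call:
send_rows(slide=[[-0.26,-0.986,0],[-0.26,-0.986,0],[-0.26,-0.986,0],[-0.26,-0.986,0],[-0.26,-0.986,0],[-0.26,-0.986,0],[-0.26,-0.986,0],[-0.26,-0.986,0],[-0.26,-0.986,0],[-0.26,-0.986,0]], angular=[[0,0,0],[0,0,0],[0,0,0],[0,0,0],[0,0,0],[0,0,0],[0,0,0],[0,0,0],[0,0,0],[0,0,0]], hand=[1,1,1,1,1,1,1,1,1,1])

```text
time_s: 12.88
eef_pos: [0.4626, 0.2048, 0.1276]
tool_rot: [[0.994, 0.108, -0.003], [0.108, -0.994, -0.0], [-0.003, 0.0, -1.0]]
contact_force: [0.3, -0.3, -1.9]
grip_width: 0.0566
grasp_force: 25.0
```

Call:
send_rows(slide=[[-0.26,-0.986,0],[-0.26,-0.986,0],[-0.13,-0.5,0],[0,0,0.7],[0,0,0.8],[0,0,0.8],[0,0,0.7],[0,0,0.4],[0,0,0],[0,0,0]], angular=[[0,0,0],[0,0,0],[0,0,0],[0,0,0],[0,0,0],[0,0,0],[0,0,0],[0,0,0],[0,0,0],[0,0,0]], hand=[1,1,1,1,1,1,1,1,1,1])

```text
time_s: 13.72
eef_pos: [0.4412, 0.2631, 0.0436]
tool_rot: [[0.994, 0.108, -0.002], [0.108, -0.994, -0.001], [-0.002, 0.0, -1.0]]
contact_force: [0.3, -0.3, -1.6]
grip_width: 0.0567
grasp_force: 25.0
```

Call:
send_rows(slide=[[0,0,0.2],[0,0,0.1],[0,0,0.1],[0,0,0.08],[0,0,0],[0,0,0]], angular=[[0,0,0],[0,0,0],[0,0,0],[0,0,0],[0,0,0],[0,0,0]], hand=[1,1,1,1,1,1])

```text
time_s: 14.22
eef_pos: [0.4428, 0.2634, 0.0333]
tool_rot: [[0.994, 0.108, 0.001], [0.108, -0.994, 0.0], [0.001, -0.0, -1.0]]
contact_force: [-2.8, -1.5, 6.5]
grip_width: 0.0568
grasp_force: 25.0
```

Call:
send_rows(slide=[[0,0,0],[0,0,0],[0,0,0],[0,0,-0.5],[0,0,-0.9],[0,0,-0.9],[0,0,-0.9],[0,0,-0.9],[0,0,0],[0,0,0]], angular=[[0,0,0],[0,0,0],[0,0,0],[0,0,0],[0,0,0],[0,0,0],[0,0,0],[0,0,0],[0,0,0],[0,0,0]], hand=[-0.75,-0.75,-0.75,-0.75,-0.75,-0.75,-0.75,-0.75,-0.75,-0.75])

```text
time_s: 15.05
eef_pos: [0.4434, 0.2636, 0.1362]
tool_rot: [[0.994, 0.108, 0.003], [0.108, -0.994, 0.001], [0.003, -0.001, -1.0]]
contact_force: [0.5, 0.7, -1.1]
grip_width: 0.0771
grasp_force: 0.0
```

Call:
send_rows(slide=[[0.437,0.954,0],[0.437,0.954,0],[0.437,0.954,0],[0.437,0.954,0],[0.437,0.954,0],[0.437,0.954,0],[0.437,0.954,0],[0.437,0.954,0],[0.437,0.954,0],[0.437,0.954,0]], angular=[[0,0,0],[0,0,0],[0,0,0],[0,0,0],[0,0,0],[0,0,0],[0,0,0],[0,0,0],[0,0,0],[0,0,0]], hand=[-0.75,-0.75,-0.75,-0.75,-0.75,-0.75,-0.75,-0.75,-0.75,-0.75])

```text
time_s: 15.88
eef_pos: [0.5761, 0.0368, 0.1328]
tool_rot: [[0.994, 0.108, -0.003], [0.108, -0.994, 0.0], [-0.003, -0.001, -1.0]]
contact_force: [0.1, 0.2, 0.5]
grip_width: 0.0772
grasp_force: 0.0
```

Call:
send_rows(slide=[[0,0,0],[0,0,0],[0,0,0],[0,0,0]], angular=[[0,0,0],[0,0,0],[0,0,0],[0,0,0]], hand=[-0.75,-0.75,-0.75,-0.75])

```text
time_s: 16.22
eef_pos: [0.5756, 0.0389, 0.1339]
tool_rot: [[0.994, 0.109, -0.002], [0.109, -0.994, 0.001], [-0.002, -0.001, -1.0]]
contact_force: [-0.1, 0.0, -0.3]
grip_width: 0.0774
grasp_force: 0.0
```

Call:
send_rows(slide=[[0,0,0.9],[0,0,0.9],[0,0,0.9],[0,0,0.8],[0,0,0.5],[0,0,0.28],[0,0,0],[0,0,0]], angular=[[0,0,0],[0,0,0],[0,0,0],[0,0,0],[0,0,0],[0,0,0],[0,0,0],[0,0,0]], hand=[-0.75,-0.75,-0.75,-0.75,-0.75,-0.75,-0.75,-0.75])

```text
time_s: 16.88
eef_pos: [0.5769, 0.0383, 0.0284]
tool_rot: [[0.994, 0.108, 0.0], [0.108, -0.994, -0.0], [0.0, 0.0, -1.0]]
contact_force: [0.6, 0.2, 0.3]
grip_width: 0.0766
grasp_force: 0.0
```

Call:
send_rows(slide=[[0,0,0],[0,0,0],[0,0,0],[0,0,0],[0,0,0],[0,0,0]], angular=[[0,0,0],[0,0,0],[0,0,0],[0,0,0],[0,0,0],[0,0,0]], hand=[1,1,1,1,1,1], squeeze=20)

```text
time_s: 17.38
eef_pos: [0.5778, 0.0378, 0.0293]
tool_rot: [[0.994, 0.108, 0.002], [0.108, -0.994, -0.0], [0.002, 0.0, -1.0]]
contact_force: [-0.7, 0.5, 6.4]
grip_width: 0.0633
grasp_force: 20.0
```

Call:
send_rows(slide=[[0,0,-0.6],[0,0,-0.9],[0,0,-0.9],[-0.787,-0.908,0],[-0.787,-0.908,0],[-0.787,-0.908,0],[-0.787,-0.908,0],[-0.787,-0.908,0],[-0.787,-0.908,0],[0,0,0]], angular=[[0,0,0],[0,0,0],[0,0,0],[0,0,0],[0,0,0],[0,0,0],[0,0,0],[0,0,0],[0,0,0],[0,0,0]], hand=[1,1,1,1,1,1,1,1,1,1])

```text
time_s: 18.22
eef_pos: [0.4399, 0.1631, 0.0871]
tool_rot: [[0.994, 0.111, -0.004], [0.111, -0.994, 0.001], [-0.004, -0.001, -1.0]]
contact_force: [-0.4, 0.5, -1.1]
grip_width: 0.0633
grasp_force: 20.0
```

Call:
send_rows(slide=[[0,0,0.6],[0,0,0.8],[0,0,0.6],[0,0,0.2],[0,0,0],[0,0,0.2],[0,0,0.1],[0,0,0.1],[0,0,0],[0,0,0]], angular=[[0,0,0],[0,0,0],[0,0,0],[0,0,0],[0,0,0],[0,0,0],[0,0,0],[0,0,0],[0,0,0],[0,0,0]], hand=[1,1,1,1,1,1,1,1,1,1])

```text
time_s: 19.05
eef_pos: [0.4449, 0.1606, 0.0232]
tool_rot: [[0.994, 0.108, 0.0], [0.108, -0.994, 0.0], [0.0, 0.0, -1.0]]
contact_force: [0.4, 0.3, -1.0]
grip_width: 0.0632
grasp_force: 20.0
```

Call:
send_rows(slide=[[0,0,0.1],[0,0,0.04],[0,0,0],[0,0,0]], angular=[[0,0,0],[0,0,0],[0,0,0],[0,0,0]], hand=[1,1,1,1])

```text
time_s: 19.38
eef_pos: [0.4454, 0.1607, 0.0211]
tool_rot: [[0.994, 0.108, 0.001], [0.108, -0.994, -0.0], [0.001, 0.0, -1.0]]
contact_force: [-6.4, -0.9, 17.6]
grip_width: 0.0632
grasp_force: 20.0
```

Call:
send_rows(slide=[[0,0,0],[0,0,0],[0,0,0],[0,0,-0.5],[0,0,-0.9],[0,0,-0.9],[0,0,-0.9],[0,0,-0.9],[0,0,-0.9],[0,0,0]], angular=[[0,0,0],[0,0,0],[0,0,0],[0,0,0],[0,0,0],[0,0,0],[0,0,0],[0,0,0],[0,0,0],[0,0,0]], hand=[-0.75,-0.75,-0.75,-0.75,-0.75,-0.75,-0.75,-0.75,-0.75,-0.75])

```text
time_s: 20.22
eef_pos: [0.4476, 0.161, 0.1487]
tool_rot: [[0.994, 0.108, 0.008], [0.108, -0.994, 0.001], [0.008, 0.0, -1.0]]
contact_force: [0.3, 0.4, -0.3]
grip_width: 0.0772
grasp_force: 0.0
```

```bash
python3 - <<'E'
from h import *
s=get_state(); print(s["eef_pos"],s["joints"].round(1))
s0=dict(eef_pos=np.array([5.74467343e-01,1.21562811e-04,2.37838316e-01]),tool_rot=np.array([[2.69871302e-05,9.99998601e-01,-1.67261337e-03],[9.99999940e-01,-2.64105605e-05,3.44733011e-04],[3.44688354e-04,-1.67262258e-03,-9.99998542e-01]]))
c,T=pose("wrist",s0)
h=cv2.cvtColor(cv2.imread("pics/w0.png"),cv2.COLOR_BGR2HSV)
m=((h[...,0]>95)&(h[...,0]<130)&(h[...,1]>110)&(h[...,2]>50)).astype(np.uint8); m[:130]=0;m[245:]=0;m[:,:300]=0;m[:,385:]=0
m=cv2.morphologyEx(m,cv2.MORPH_CLOSE,np.ones((15,15)))
r=cv2.minAreaRect(max(cv2.findContours(m,0,2)[0],key=cv2.contourArea)); b=cv2.boxPoints(r); print(r)
W=np.array([ray(c,T,p,.037) for p in b]); print(W[:,:2].tolist(),W.mean(0))
shot("scene","s2.png")
E
```

```text
[0.44755685 0.16096443 0.14869295] [  5.4   3.3 111.1   0.   65.1  89.2]
((339.7069396972656, 189.98275756835938), (81.46762084960938, 37.61960220336914), 85.2363510131836)
[[0.6358, 0.0131], [0.6735, 0.0163], [0.6883, -0.0724], [0.6478, -0.0761]] [ 0.66135  -0.029775  0.037   ]
```

Call:
send_rows(slide=[[0.862,0.947,0],[0.862,0.947,0],[0.862,0.947,0],[0.862,0.947,0],[0.862,0.947,0],[0.862,0.947,0],[0.862,0.947,0],[0.862,0.947,0],[0.862,0.947,0]], angular=[[0,0,0],[0,0,0],[0,0,0],[0,0,0],[0,0,0],[0,0,0],[0,0,0],[0,0,0],[0,0,0]], hand=[-1,-1,-1,-1,-1,-1,-1,-1,-1])

```text
time_s: 21.02
eef_pos: [0.6605, -0.0313, 0.142]
tool_rot: [[0.994, 0.108, -0.003], [0.108, -0.994, 0.001], [-0.003, -0.001, -1.0]]
contact_force: [-0.4, -0.3, 1.0]
grip_width: 0.0875
grasp_force: 0.0
```

Call:
send_rows(slide=[[0,0,0],[0,0,0],[0,0,0],[0,0,0],[0,0,0],[0,0,0],[0,0,0],[0,0,0],[0,0,0],[0,0,0]], angular=[[0,0,-0.0196],[0,0,-0.0196],[0,0,-0.0196],[0,0,-0.0196],[0,0,-0.0196],[0,0,-0.0196],[0,0,-0.0196],[0,0,-0.0196],[0,0,-0.0196],[0,0,-0.0196]], hand=[-1,-1,-1,-1,-1,-1,-1,-1,-1,-1])

```text
time_s: 21.85
eef_pos: [0.6595, -0.0301, 0.142]
tool_rot: [[0.223, 0.975, -0.003], [0.975, -0.223, 0.001], [0.0, -0.003, -1.0]]
contact_force: [-0.2, -0.5, 0.4]
grip_width: 0.0884
grasp_force: 0.0
```

Call:
send_rows(slide=[[0,0,0],[0,0,0],[0,0,0],[0,0,0],[0,0,0]], angular=[[0,0,-0.0196],[0,0,-0.0196],[0,0,-0.0196],[0,0,0],[0,0,0]], hand=[-1,-1,-1,-1,-1])

```text
time_s: 22.27
eef_pos: [0.6597, -0.0302, 0.1427]
tool_rot: [[-0.134, 0.991, -0.002], [0.991, 0.134, 0.001], [0.001, -0.002, -1.0]]
contact_force: [-0.5, 0.9, -0.1]
grip_width: 0.0883
grasp_force: 0.0
```

```bash
python3 - <<'E'
from h import *
s=get_state(); print(s["eef_pos"],s["joints"].round(1),s["tool_rot"].round(3).tolist(),s["grip_width"])
shot("wrist","w4.png")
E
```

```text
[ 0.65971202 -0.0301727   0.14265924] [-12.9  26.3  83.2   0.   70.7 -20.6] [[-0.134, 0.991, -0.002], [0.991, 0.134, 0.001], [0.001, -0.002, -1.0]] 0.0883305924117775
```

View pics/w4.png

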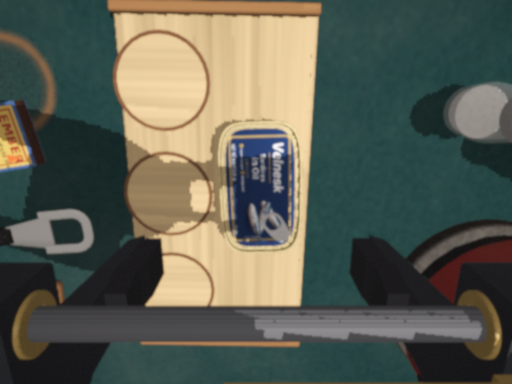

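```bash
python3 - <<'E'
from h import *
c,T=pose("wrist")
R=get_state()["tool_rot"];p=get_state()["eef_pos"]
f=ray(c,T,(258.5,185.5),.036); print("fish",f,"tool delta",R.T@(f-p))
print(ray(c,T,(161,80),.012),ray(c,T,(169.5,193),.012))
E
```

```text
fish [ 0.6597 -0.0257  0.036 ] tool delta [0.00441259 0.00063252 0.10700937]
[0.5754 0.0405 0.012 ] [ 0.5874 -0.049   0.012 ]
```

Call:
send_rows(slide=[[0.17,0,0.9],[0,0,0.9],[0,0,0.9],[0,0,0.9],[0,0,0.7],[0,0,0.4],[0,0,0.25],[0,0,0.1],[0,0,0],[0,0,0]], angular=[[0,0,0],[0,0,0],[0,0,0],[0,0,0],[0,0,0],[0,0,0],[0,0,0],[0,0,0],[0,0,0],[0,0,0]], hand=[-1,-1,-1,-1,-1,-1,-1,-1,-1,-1])

```text
time_s: 23.15
eef_pos: [0.6608, -0.0263, 0.0193]
tool_rot: [[-0.137, 0.991, 0.002], [0.991, 0.137, -0.0], [-0.001, 0.002, -1.0]]
contact_force: [0.6, -0.5, -0.9]
grip_width: 0.0881
grasp_force: 0.0
```

Call:
send_rows(slide=[[0,0,0],[0,0,0],[0,0,0],[0,0,0],[0,0,0],[0,0,0]], angular=[[0,0,0],[0,0,0],[0,0,0],[0,0,0],[0,0,0],[0,0,0]], hand=[1,1,1,1,1,1], squeeze=30)

```text
time_s: 23.65
eef_pos: [0.6603, -0.0262, 0.0188]
tool_rot: [[-0.138, 0.99, 0.001], [0.99, 0.138, -0.0], [-0.0, 0.001, -1.0]]
contact_force: [-1.2, 0.0, 2.5]
grip_width: 0.0593
grasp_force: 29.5
```

Call:
send_rows(slide=[[0,0,-0.5],[0,0,-0.8],[0,0,-0.8],[0,0,-0.8],[-0.644,-0.912,0],[-0.644,-0.912,0],[-0.644,-0.912,0],[-0.644,-0.912,0],[-0.644,-0.912,0],[-0.644,-0.912,0]], angular=[[0,0,0],[0,0,0],[0,0,0],[0,0,0],[0,0,0],[0,0,0],[0,0,0],[0,0,0],[0,0,0],[0,0,0]], hand=[1,1,1,1,1,1,1,1,1,1])

```text
time_s: 24.48
eef_pos: [0.5366, -0.1413, 0.0913]
tool_rot: [[-0.138, 0.99, 0.0], [0.99, 0.138, -0.0], [-0.0, 0.0, -1.0]]
contact_force: [0.3, -0.7, -1.0]
grip_width: 0.0591
grasp_force: 29.8
```

Call:
send_rows(slide=[[-0.644,-0.912,0],[-0.644,-0.912,0],[-0.644,-0.912,0],[-0.644,-0.912,0],[-0.644,-0.912,0],[0,0,0],[0,0,0],[0,0,0]], angular=[[0,0,0],[0,0,0],[0,0,0],[0,0,0],[0,0,0],[0,0,0.011],[0,0,0],[0,0,0]], hand=[1,1,1,1,1,1,1,1])

```text
time_s: 25.15
eef_pos: [0.4359, -0.2363, 0.0913]
tool_rot: [[-0.07, 0.998, 0.0], [0.998, 0.07, -0.0], [-0.0, 0.0, -1.0]]
contact_force: [-0.4, 0.4, -0.9]
grip_width: 0.0593
grasp_force: 29.8
```

```bash
python3 - <<'E'
from h import *
s=get_state(); print(s["eef_pos"],s["joints"].round(1),s["tool_rot"].round(3).tolist(),s["grip_width"])
shot("wrist","w5.png")
c,T=pose("wrist")
print([np.round(proj(c,T,(x,y,.012))) for x,y in [(0.4908,-.1527),(.4997,-.3091),(.3829,-.3171),(.3717,-.164)]])
E
```

```text
[ 0.43592187 -0.23625958  0.09126132] [-42.2  11.3 109.9   0.   58.7 -46.2] [[-0.07, 0.998, 0.0], [0.998, 0.07, -0.0], [-0.0, 0.0, -1.0]] 0.05934063997021653
[array([355.,  82.]), array([335., 300.]), array([179., 300.]), array([163.,  87.])]
```

View pics/w5.png

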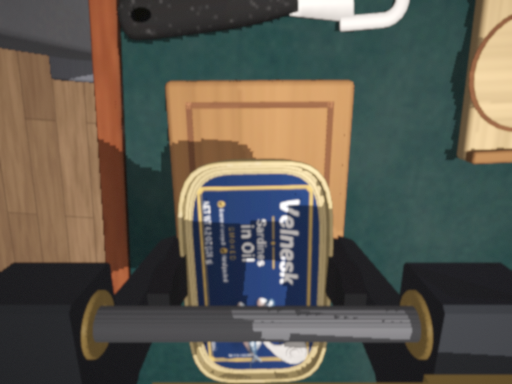

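```bash
python3 - <<'E'
from h import *
s=get_state();c,T=pose("wrist"); R=s["tool_rot"];p=s["eef_pos"]
L=lambda uv,z:(R.T@(ray(c,T,uv,z)-p)).round(4)
print("board top mid",L((260,81),.012),L((167,82),.012),L((353,81),.012))
print("fish top/bot",L((256,161),.107),L((256,381),.107),L((179,230),.107),L((333,230),.107))
E
```

```text
board top mid [0.0796 0.0012 0.0791] [ 0.079  -0.0566  0.0791] [0.0796 0.059  0.0791]
fish top/bot [ 0.0488 -0.0009 -0.0159] [-0.057  -0.0009 -0.0159] [ 0.0202 -0.0323 -0.0159] [ 0.0203  0.0304 -0.0159]
```

Call:
send_rows(slide=[[0.16,0.08,0.6],[0,0,0.8],[0,0,0.6],[0,0,0.4],[0,0,0.2],[0,0,0.12],[0,0,0.1],[0,0,0.06],[0,0,0],[0,0,0]], angular=[[0,0,0],[0,0,0],[0,0,0],[0,0,0],[0,0,0],[0,0,0],[0,0,0],[0,0,0],[0,0,0],[0,0,0]], hand=[1,1,1,1,1,1,1,1,1,1])

```text
time_s: 26.03
eef_pos: [0.438, -0.2322, 0.0192]
tool_rot: [[-0.069, 0.998, 0.001], [0.998, 0.069, -0.001], [-0.001, 0.001, -1.0]]
contact_force: [-0.2, -1.1, -1.3]
grip_width: 0.0595
grasp_force: 29.8
```

Just above contact; a hair lower, then release and rise.

Call:
send_rows(slide=[[0,0,0.05],[0,0,0],[0,0,0],[0,0,0],[0,0,0],[0,0,0],[0,0,0]], angular=[[0,0,0],[0,0,0],[0,0,0],[0,0,0],[0,0,0],[0,0,0],[0,0,0]], hand=[1,1,1,-1,-1,-1,-1])

```text
time_s: 26.62
eef_pos: [0.4377, -0.2321, 0.0176]
tool_rot: [[-0.069, 0.998, 0.0], [0.998, 0.069, -0.0], [-0.0, 0.0, -1.0]]
contact_force: [-0.1, 0.2, -0.7]
grip_width: 0.0836
grasp_force: 0.0
```

Call:
send_rows(slide=[[0,0,-0.3],[0,0,-0.9],[0,0,-0.9],[0,0,-0.9],[0,0,-0.9],[0,0,-0.9],[0,0,0],[0,0,0]], angular=[[0,0,0],[0,0,0],[0,0,0],[0,0,0],[0,0,0],[0,0,0],[0,0,0],[0,0,0]], hand=[-1,-1,-1,-1,-1,-1,-1,-1])

```text
time_s: 27.28
eef_pos: [0.4384, -0.2327, 0.1391]
tool_rot: [[-0.069, 0.998, 0.003], [0.998, 0.069, -0.002], [-0.003, 0.002, -1.0]]
contact_force: [0.4, -0.6, 0.3]
grip_width: 0.0882
grasp_force: 0.0
```

```bash
python3 - <<'E'
from h import *
s=get_state(); print(s["eef_pos"],s["joints"].round(1))
shot("wrist","w6.png"); b,_,_=shot("scene","s3.png")
E
```

```text
[ 0.43842659 -0.23266575  0.13906819] [-41.7   6.9 108.5  -0.   64.4 -45.6]
```

View pics/w6.png

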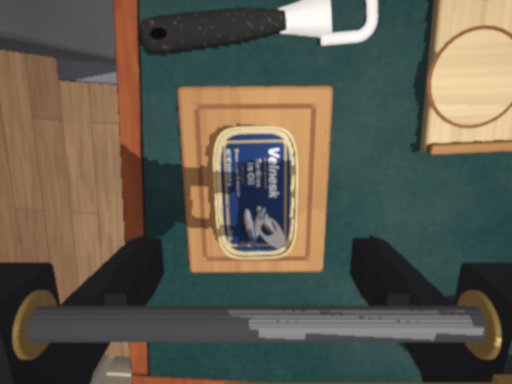

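View pics/s3.png

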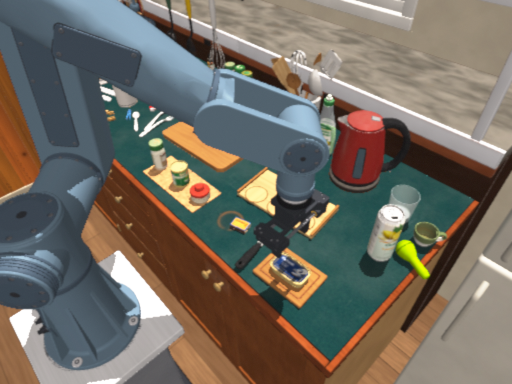

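```bash
python3 - <<'E'
from h import *
s=get_state();c,T=pose("wrist"); R=s["tool_rot"];p=s["eef_pos"]
L=lambda uv,z:(R.T@(ray(c,T,uv,z)-p)).round(4)
B=[L(q,.012) for q in((179,87),(333,85),(324,271),(190,273))]; print(B,np.mean(B,0))
F=[L(q,.035) for q in((255,126),(255,259),(212,190),(298,190))];print(F, (F[0][0]+F[1][0])/2,(F[2][1]+F[3][1])/2)
E
```

```text
[array([ 0.0761, -0.0592,  0.1249]), array([0.0775, 0.0562, 0.1248]), array([-0.0788,  0.0585,  0.1247]), array([-0.081 , -0.0597,  0.1248])] [-0.00155 -0.00105  0.1248 ]
[array([ 0.0496, -0.0021,  0.1019]), array([-0.055 , -0.0021,  0.1018]), array([ 0.0023, -0.0343,  0.1018]), array([0.0024, 0.0302, 0.1018])] -0.002700000000000001 -0.002049999999999998
```

Call:
send_rows(slide=[[0.98,0.0845,0],[0.98,0.0845,0],[0.98,0.0845,0],[0.98,0.0845,0],[0.98,0.0845,0],[0.98,0.0845,0],[0.98,0.0845,0],[0.98,0.0845,0],[0.98,0.0845,0],[0.98,0.0845,0]], angular=[[0,0,0],[0,0,0],[0,0,0],[0,0,0],[0,0,0],[0,0,0],[0,0,0],[0,0,0],[0,0,0],[0,0,0]], hand=[-0.75,-0.75,-0.75,-0.75,-0.75,-0.75,-0.75,-0.75,-0.75,-0.75])

```text
time_s: 28.22
eef_pos: [0.4405, 0.0153, 0.136]
tool_rot: [[-0.069, 0.998, -0.003], [0.998, 0.069, 0.001], [0.001, -0.003, -1.0]]
contact_force: [1.0, -0.2, 0.8]
grip_width: 0.0773
grasp_force: 0.0
```

Call:
send_rows(slide=[[0.98,0.0845,0],[0.98,0.0845,0],[0.98,0.0845,0],[0.98,0.0845,0],[0.98,0.0845,0],[0.98,0.0845,0],[0,0,0],[0,0,0],[0,0,0],[0,0,0]], angular=[[0,0,0],[0,0,0],[0,0,0],[0,0,0],[0,0,0],[0,0,0],[0,0,0.01875],[0,0,0.01875],[0,0,0.01875],[0,0,0.01875]], hand=[-0.75,-0.75,-0.75,-0.75,-0.75,-0.75,-0.75,-0.75,-0.75,-0.75])

```text
time_s: 29.05
eef_pos: [0.4429, 0.1616, 0.1357]
tool_rot: [[0.396, 0.918, -0.003], [0.918, -0.396, -0.0], [-0.002, -0.003, -1.0]]
contact_force: [0.2, 0.5, 0.3]
grip_width: 0.077
grasp_force: 0.0
```

Call:
send_rows(slide=[[0,0,0],[0,0,0],[0,0,0],[0,0,0],[0,0,0],[0,0,0],[0,0,0],[0,0,0],[0,0,0],[0,0,0]], angular=[[0,0,0.01875],[0,0,0.01875],[0,0,0.01875],[0,0,0.01875],[0,0,0.01875],[0,0,0.01875],[0,0,0.01875],[0,0,0.01875],[0,0,0.01875],[0,0,0]], hand=[-0.75,-0.75,-0.75,-0.75,-0.75,-0.75,-0.75,-0.75,-0.75,-0.75])

```text
time_s: 29.88
eef_pos: [0.4431, 0.1613, 0.1359]
tool_rot: [[0.995, 0.104, -0.003], [0.104, -0.995, -0.0], [-0.003, -0.0, -1.0]]
contact_force: [-0.8, 0.2, -0.3]
grip_width: 0.0771
grasp_force: 0.0
```

Call:
send_rows(slide=[[0,0,0],[0,0,0],[0,0,0],[0,0,0]], angular=[[0,0,0],[0,0,0],[0,0,0],[0,0,0]], hand=[-0.75,-0.75,-0.75,-0.75])

```text
time_s: 30.22
eef_pos: [0.4441, 0.1614, 0.1372]
tool_rot: [[0.994, 0.11, -0.0], [0.11, -0.994, -0.0], [-0.0, -0.0, -1.0]]
contact_force: [0.5, -0.4, 0.6]
grip_width: 0.0772
grasp_force: 0.0
```

Call:
send_rows(slide=[[0.03,0.03,0.9],[0,0,0.9],[0,0,0.9],[0,0,0.9],[0,0,0.6],[0,0,0.42],[0,0,0],[0,0,0]], angular=[[0,0,0],[0,0,0],[0,0,0],[0,0,0],[0,0,0],[0,0,0],[0,0,0],[0,0,0]], hand=[-0.75,-0.75,-0.75,-0.75,-0.75,-0.75,-0.75,-0.75])

```text
time_s: 30.88
eef_pos: [0.445, 0.1608, 0.0219]
tool_rot: [[0.994, 0.109, -0.001], [0.109, -0.994, -0.0], [-0.001, -0.0, -1.0]]
contact_force: [0.2, 0.2, -0.1]
grip_width: 0.0774
grasp_force: 0.0
```

Call:
send_rows(slide=[[0,0,0],[0,0,0],[0,0,0],[0,0,0],[0,0,0],[0,0,0]], angular=[[0,0,0],[0,0,0],[0,0,0],[0,0,0],[0,0,0],[0,0,0]], hand=[1,1,1,1,1,1], squeeze=20)

```text
time_s: 31.38
eef_pos: [0.4461, 0.1609, 0.0231]
tool_rot: [[0.994, 0.108, 0.002], [0.108, -0.994, 0.0], [0.002, 0.0, -1.0]]
contact_force: [-0.3, 0.1, 6.1]
grip_width: 0.0633
grasp_force: 20.0
```

Call:
send_rows(slide=[[0,0,-0.8],[0,0,-1.0],[0,0,-1.0],[0.783,0.912,0],[0.783,0.912,0],[0.783,0.912,0],[0.783,0.912,0],[0.783,0.912,0],[0.783,0.912,0],[0,0,0]], angular=[[0,0,0],[0,0,0],[0,0,0],[0,0,0],[0,0,0],[0,0,0],[0,0,0],[0,0,0],[0,0,0],[0,0,0]], hand=[1,1,1,1,1,1,1,1,1,1])

```text
time_s: 32.22
eef_pos: [0.5806, 0.0336, 0.0927]
tool_rot: [[0.994, 0.105, 0.004], [0.105, -0.994, -0.002], [0.004, 0.002, -1.0]]
contact_force: [0.2, -0.6, -1.0]
grip_width: 0.063
grasp_force: 20.0
```

Call:
send_rows(slide=[[0,0,0],[0,0,0.7],[0,0,0.7],[0,0,0.5],[0,0,0.2],[0,0,0.1],[0,0,0],[0,0,0]], angular=[[0,0,0],[0,0,0],[0,0,0],[0,0,0],[0,0,0],[0,0,0],[0,0,0],[0,0,0]], hand=[1,1,1,1,1,1,1,1])

```text
time_s: 32.88
eef_pos: [0.577, 0.0377, 0.0376]
tool_rot: [[0.994, 0.109, 0.001], [0.109, -0.994, -0.0], [0.001, 0.0, -1.0]]
contact_force: [0.2, 0.4, -1.3]
grip_width: 0.0629
grasp_force: 20.0
```

Call:
send_rows(slide=[[0,0,0.15],[0,0,0.08],[0,0,0],[0,0,0],[0,0,0]], angular=[[0,0,0],[0,0,0],[0,0,0],[0,0,0],[0,0,0]], hand=[1,1,1,1,1])

```text
time_s: 33.3
eef_pos: [0.5767, 0.0375, 0.0314]
tool_rot: [[0.994, 0.108, 0.0], [0.108, -0.994, -0.0], [0.0, 0.0, -1.0]]
contact_force: [-0.4, -0.2, -0.8]
grip_width: 0.0628
grasp_force: 20.0
```

Call:
send_rows(slide=[[0,0,0.07],[0,0,0],[0,0,0]], angular=[[0,0,0],[0,0,0],[0,0,0]], hand=[1,1,1])

```text
time_s: 33.55
eef_pos: [0.5769, 0.0374, 0.031]
tool_rot: [[0.994, 0.108, 0.0], [0.108, -0.994, -0.0], [0.0, 0.0, -1.0]]
contact_force: [-5.9, -0.5, 12.3]
grip_width: 0.063
grasp_force: 20.0
```

Call:
send_rows(slide=[[0,0,0],[0,0,0],[0,0,0],[0,0,-0.5],[0,0,-0.9],[0,0,-0.9],[0,0,-0.9],[0,0,-0.9],[0,0,0],[0,0,0]], angular=[[0,0,0],[0,0,0],[0,0,0],[0,0,0],[0,0,0],[0,0,0],[0,0,0],[0,0,0],[0,0,0],[0,0,0]], hand=[-0.75,-0.75,-0.75,-0.75,-0.75,-0.75,-0.75,-0.75,-0.75,-0.75])

```text
time_s: 34.38
eef_pos: [0.5779, 0.0374, 0.1341]
tool_rot: [[0.994, 0.108, 0.004], [0.108, -0.994, -0.001], [0.004, 0.001, -1.0]]
contact_force: [-0.1, 0.5, 0.1]
grip_width: 0.0771
grasp_force: 0.0
```

Call:
send_rows(slide=[[-0.435,-0.957,0],[-0.435,-0.957,0],[-0.435,-0.957,0],[-0.435,-0.957,0],[-0.435,-0.957,0],[-0.435,-0.957,0],[-0.435,-0.957,0],[-0.435,-0.957,0],[-0.435,-0.957,0],[-0.435,-0.957,0]], angular=[[0,0,0],[0,0,0],[0,0,0],[0,0,0],[0,0,0],[0,0,0],[0,0,0],[0,0,0],[0,0,0],[0,0,0]], hand=[-0.64,-0.64,-0.64,-0.64,-0.64,-0.64,-0.64,-0.64,-0.64,-0.64])

```text
time_s: 35.22
eef_pos: [0.4408, 0.2642, 0.1306]
tool_rot: [[0.994, 0.108, -0.002], [0.108, -0.994, -0.001], [-0.003, 0.001, -1.0]]
contact_force: [0.3, 0.4, 0.1]
grip_width: 0.0723
grasp_force: 0.0
```

Call:
send_rows(slide=[[0,0,0],[0,0,0],[0,0,0],[0,0,0]], angular=[[0,0,0],[0,0,0],[0,0,0],[0,0,0]], hand=[-0.64,-0.64,-0.64,-0.64])

```text
time_s: 35.55
eef_pos: [0.4429, 0.2627, 0.1315]
tool_rot: [[0.994, 0.107, -0.001], [0.107, -0.994, -0.001], [-0.001, 0.0, -1.0]]
contact_force: [0.2, -1.2, 0.0]
grip_width: 0.072
grasp_force: 0.0
```

Call:
send_rows(slide=[[0,0,0.9],[0,0,0.9],[0,0,0.9],[0,0,0.8],[0,0,0.42],[0,0,0],[0,0,0]], angular=[[0,0,0],[0,0,0],[0,0,0],[0,0,0],[0,0,0],[0,0,0],[0,0,0]], hand=[-0.64,-0.64,-0.64,-0.64,-0.64,-0.64,-0.64])

```text
time_s: 36.13
eef_pos: [0.4429, 0.263, 0.0338]
tool_rot: [[0.994, 0.107, -0.001], [0.107, -0.994, -0.0], [-0.001, 0.0, -1.0]]
contact_force: [0.2, 0.5, 0.7]
grip_width: 0.0718
grasp_force: 0.0
```

Call:
send_rows(slide=[[0,0,0],[0,0,0],[0,0,0],[0,0,0],[0,0,0],[0,0,0]], angular=[[0,0,0],[0,0,0],[0,0,0],[0,0,0],[0,0,0],[0,0,0]], hand=[1,1,1,1,1,1], squeeze=25)

```text
time_s: 36.63
eef_pos: [0.4438, 0.2638, 0.0353]
tool_rot: [[0.994, 0.108, 0.002], [0.108, -0.994, 0.001], [0.003, -0.0, -1.0]]
contact_force: [-0.9, -1.5, 6.1]
grip_width: 0.0565
grasp_force: 25.0
```

Call:
send_rows(slide=[[0,0,-0.6],[0,0,-0.9],[0,0,-0.9],[0,0,-0.9],[0,0,-0.7],[0.13,0.49,0],[0.26,0.987,0],[0.26,0.987,0],[0.26,0.987,0],[0.26,0.987,0]], angular=[[0,0,0],[0,0,0],[0,0,0],[0,0,0],[0,0,0],[0,0,0],[0,0,0],[0,0,0],[0,0,0],[0,0,0]], hand=[1,1,1,1,1,1,1,1,1,1])

```text
time_s: 37.47
eef_pos: [0.4836, 0.1556, 0.1339]
tool_rot: [[0.994, 0.109, -0.0], [0.109, -0.994, 0.0], [-0.0, -0.0, -1.0]]
contact_force: [0.3, 1.3, -1.6]
grip_width: 0.0564
grasp_force: 25.0
```

Call:
send_rows(slide=[[0.26,0.987,0],[0.26,0.987,0],[0.26,0.987,0],[0.26,0.987,0],[0.26,0.987,0],[0.26,0.987,0],[0.26,0.987,0],[0.26,0.987,0],[0.26,0.987,0],[0.26,0.987,0]], angular=[[0,0,0],[0,0,0],[0,0,0],[0,0,0],[0,0,0],[0,0,0],[0,0,0],[0,0,0],[0,0,0],[0,0,0]], hand=[1,1,1,1,1,1,1,1,1,1])

```text
time_s: 38.3
eef_pos: [0.575, -0.0828, 0.1337]
tool_rot: [[0.994, 0.108, -0.001], [0.108, -0.994, 0.0], [-0.001, -0.0, -1.0]]
contact_force: [-0.5, 0.6, -2.4]
grip_width: 0.0568
grasp_force: 25.0
```

Call:
send_rows(slide=[[0.26,0.987,0],[0.26,0.987,0],[0.13,0.49,0],[0,0,0],[0,0,0.8],[0,0,0.8],[0,0,0.8],[0,0,0.7],[0,0,0.2],[0,0,0]], angular=[[0,0,0],[0,0,0],[0,0,0],[0,0,0],[0,0,0],[0,0,0],[0,0,0],[0,0,0],[0,0,0],[0,0,0]], hand=[1,1,1,1,1,1,1,1,1,1])

```text
time_s: 39.13
eef_pos: [0.5961, -0.1394, 0.0496]
tool_rot: [[0.994, 0.109, -0.004], [0.109, -0.994, 0.002], [-0.004, -0.003, -1.0]]
contact_force: [-0.5, -0.5, -1.5]
grip_width: 0.0566
grasp_force: 25.0
```

Call:
send_rows(slide=[[0,0,0],[0,0,0],[0,0,0]], angular=[[0,0,0],[0,0,0],[0,0,0]], hand=[1,1,1])

```text
time_s: 39.38
eef_pos: [0.5989, -0.1415, 0.0531]
tool_rot: [[0.994, 0.108, 0.002], [0.108, -0.994, -0.001], [0.002, 0.001, -1.0]]
contact_force: [-0.0, 0.1, -1.6]
grip_width: 0.0564
grasp_force: 25.0
```

Call:
send_rows(slide=[[0,0,0.2],[0,0,0.12],[0,0,0.05],[0,0,0],[0,0,0]], angular=[[0,0,0],[0,0,0],[0,0,0],[0,0,0],[0,0,0]], hand=[1,1,1,1,1])

```text
time_s: 39.8
eef_pos: [0.5982, -0.1415, 0.0433]
tool_rot: [[0.994, 0.108, 0.0], [0.108, -0.994, -0.0], [0.0, 0.0, -1.0]]
contact_force: [-1.8, 1.8, 5.0]
grip_width: 0.0566
grasp_force: 25.0
```

Call:
send_rows(slide=[[0,0,0],[0,0,0],[0,0,0],[0,0,-0.5],[0,0,-0.9],[0,0,-0.9],[0,0,-0.9],[0,0,-0.9],[0,0,-0.9],[0,0,0]], angular=[[0,0,0],[0,0,0],[0,0,0],[0,0,0],[0,0,0],[0,0,0],[0,0,0],[0,0,0],[0,0,0],[0,0,0]], hand=[-0.64,-0.64,-0.64,-0.64,-0.64,-0.64,-0.64,-0.64,-0.64,-0.64])

```text
time_s: 40.63
eef_pos: [0.6008, -0.1425, 0.1736]
tool_rot: [[0.994, 0.108, 0.009], [0.108, -0.994, -0.004], [0.008, 0.005, -1.0]]
contact_force: [1.4, -0.4, 1.3]
grip_width: 0.0724
grasp_force: 0.0
```

Call:
send_rows(slide=[[-0.185,-0.977,0],[-0.185,-0.977,0],[-0.185,-0.977,0],[-0.185,-0.977,0],[-0.185,-0.977,0],[-0.185,-0.977,0],[-0.185,-0.977,0],[-0.185,-0.977,0],[-0.185,-0.977,0],[-0.185,-0.977,0]], angular=[[0,0,0],[0,0,0],[0,0,0],[0,0,0],[0,0,0],[0,0,0],[0,0,0],[0,0,0],[0,0,0],[0,0,0]], hand=[-0.36,-0.36,-0.36,-0.36,-0.36,-0.36,-0.36,-0.36,-0.36,-0.36])

```text
time_s: 41.47
eef_pos: [0.5247, 0.0976, 0.167]
tool_rot: [[0.994, 0.108, -0.0], [0.108, -0.994, 0.0], [-0.0, -0.0, -1.0]]
contact_force: [-0.4, -0.7, -0.2]
grip_width: 0.0601
grasp_force: 0.0
```

Call:
send_rows(slide=[[-0.185,-0.977,0],[-0.185,-0.977,0],[-0.185,-0.977,0],[-0.185,-0.977,0],[-0.185,-0.977,0],[-0.185,-0.977,0],[-0.185,-0.977,0],[-0.185,-0.977,0],[-0.185,-0.977,0],[-0.185,-0.977,0]], angular=[[0,0,0],[0,0,0],[0,0,0],[0,0,0],[0,0,0],[0,0,0],[0,0,0],[0,0,0],[0,0,0],[0,0,0]], hand=[-0.36,-0.36,-0.36,-0.36,-0.36,-0.36,-0.36,-0.36,-0.36,-0.36])

```text
time_s: 42.3
eef_pos: [0.4523, 0.3354, 0.167]
tool_rot: [[0.994, 0.108, -0.0], [0.108, -0.994, -0.0], [-0.0, 0.0, -1.0]]
contact_force: [0.1, -0.0, -0.4]
grip_width: 0.0602
grasp_force: 0.0
```

Call:
send_rows(slide=[[-0.185,-0.977,0],[-0.185,-0.977,0],[0,0,0],[0,0,0],[0,0,0],[0,0,0]], angular=[[0,0,0],[0,0,0],[0,0,0],[0,0,0],[0,0,0],[0,0,0]], hand=[-0.36,-0.36,-0.36,-0.36,-0.36,-0.36])

```text
time_s: 42.8
eef_pos: [0.4389, 0.3809, 0.167]
tool_rot: [[0.994, 0.107, -0.0], [0.107, -0.994, -0.001], [-0.0, 0.0, -1.0]]
contact_force: [0.1, 0.4, -0.3]
grip_width: 0.0599
grasp_force: 0.0
```

Call:
send_rows(slide=[[0,-0.03,0.9],[0,0,0.9],[0,0,0.9],[0,0,0.9],[0,0,0.7],[0,0,0],[0,0,0]], angular=[[0,0,0],[0,0,0],[0,0,0],[0,0,0],[0,0,0],[0,0,0],[0,0,0]], hand=[-0.36,-0.36,-0.36,-0.36,-0.36,-0.36,-0.36])

```text
time_s: 43.38
eef_pos: [0.4383, 0.3814, 0.059]
tool_rot: [[0.994, 0.107, -0.002], [0.107, -0.994, -0.001], [-0.002, 0.001, -1.0]]
contact_force: [0.3, -0.4, -0.3]
grip_width: 0.06
grasp_force: 0.0
```

Call:
send_rows(slide=[[0,0,0],[0,0,0],[0,0,0],[0,0,0],[0,0,0],[0,0,0]], angular=[[0,0,0],[0,0,0],[0,0,0],[0,0,0],[0,0,0],[0,0,0]], hand=[1,1,1,1,1,1], squeeze=20)

```text
time_s: 43.88
eef_pos: [0.4398, 0.383, 0.0614]
tool_rot: [[0.994, 0.108, 0.003], [0.108, -0.994, 0.001], [0.003, -0.001, -1.0]]
contact_force: [0.4, -1.9, 6.3]
grip_width: 0.0449
grasp_force: 20.0
```

Call:
send_rows(slide=[[0,0,-0.6],[0,0,-0.9],[0,0,-0.9],[0,0,-1.0],[0,0,-1.0],[0.111,0.496,0],[0.222,0.993,0],[0.222,0.993,0],[0.222,0.993,0],[0.222,0.993,0]], angular=[[0,0,0],[0,0,0],[0,0,0],[0,0,0],[0,0,0],[0,0,0],[0,0,0],[0,0,0],[0,0,0],[0,0,0]], hand=[1,1,1,1,1,1,1,1,1,1])

```text
time_s: 44.72
eef_pos: [0.475, 0.2727, 0.1687]
tool_rot: [[0.994, 0.109, -0.001], [0.109, -0.994, -0.0], [-0.001, 0.0, -1.0]]
contact_force: [1.0, -0.1, -0.9]
grip_width: 0.045
grasp_force: 20.0
```

Call:
send_rows(slide=[[0.222,0.993,0],[0.222,0.993,0],[0.222,0.993,0],[0.222,0.993,0],[0.222,0.993,0],[0.222,0.993,0],[0.222,0.993,0],[0.222,0.993,0],[0.222,0.993,0],[0.222,0.993,0]], angular=[[0,0,0],[0,0,0],[0,0,0],[0,0,0],[0,0,0],[0,0,0],[0,0,0],[0,0,0],[0,0,0],[0,0,0]], hand=[1,1,1,1,1,1,1,1,1,1])

```text
time_s: 45.55
eef_pos: [0.5569, 0.0319, 0.1687]
tool_rot: [[0.994, 0.108, -0.001], [0.108, -0.994, 0.0], [-0.001, -0.0, -1.0]]
contact_force: [0.1, -0.2, -1.7]
grip_width: 0.0451
grasp_force: 20.0
```

Call:
send_rows(slide=[[0.222,0.993,0],[0.222,0.993,0],[0.222,0.993,0],[0.111,0.496,0],[0,0,0],[0,0,0],[0,0,0]], angular=[[0,0,0],[0,0,0],[0,0,0],[0,0,0],[0,0,0],[0,0,0],[0,0,0]], hand=[1,1,1,1,1,1,1])

```text
time_s: 46.13
eef_pos: [0.5854, -0.0496, 0.1691]
tool_rot: [[0.994, 0.109, -0.001], [0.109, -0.994, 0.001], [-0.001, -0.001, -1.0]]
contact_force: [0.5, -0.2, -0.8]
grip_width: 0.0451
grasp_force: 20.0
```

Call:
send_rows(slide=[[0.05,0.05,0.6],[0,0,0.9],[0,0,0.9],[0,0,0.8],[0,0,0.4],[0,0,0.15],[0,0,0],[0,0,0],[0,0,0]], angular=[[0,0,0],[0,0,0],[0,0,0],[0,0,0],[0,0,0],[0,0,0],[0,0,0],[0,0,0],[0,0,0]], hand=[1,1,1,1,1,1,1,1,1])

```text
time_s: 46.88
eef_pos: [0.5886, -0.0519, 0.0775]
tool_rot: [[0.994, 0.109, 0.002], [0.109, -0.994, -0.001], [0.002, 0.001, -1.0]]
contact_force: [-0.2, 0.1, -1.2]
grip_width: 0.045
grasp_force: 20.0
```

Call:
send_rows(slide=[[0,0,0.1],[0,0,0.1],[0,0,0.04],[0,0,0],[0,0,0]], angular=[[0,0,0],[0,0,0],[0,0,0],[0,0,0],[0,0,0]], hand=[1,1,1,1,1])

```text
time_s: 47.3
eef_pos: [0.5875, -0.052, 0.0699]
tool_rot: [[0.994, 0.108, -0.0], [0.108, -0.994, 0.0], [-0.0, -0.0, -1.0]]
contact_force: [-0.2, -0.2, -1.6]
grip_width: 0.0446
grasp_force: 20.0
```

Call:
send_rows(slide=[[0,0,0.07],[0,0,0],[0,0,0]], angular=[[0,0,0],[0,0,0],[0,0,0]], hand=[1,1,1])

```text
time_s: 47.55
eef_pos: [0.5882, -0.0521, 0.0694]
tool_rot: [[0.994, 0.108, 0.001], [0.108, -0.994, -0.0], [0.001, 0.001, -1.0]]
contact_force: [-2.0, 0.2, 6.6]
grip_width: 0.0452
grasp_force: 20.0
```

Seated. Release to 60 mm, rise, go back to the first viewing pose.

Call:
send_rows(slide=[[0,0,0],[0,0,0],[0,0,0],[0,0,-0.5],[0,0,-0.9],[0,0,-0.9],[0,0,-0.9],[0,0,-0.9],[0,0,-0.9],[0,0,0]], angular=[[0,0,0],[0,0,0],[0,0,0],[0,0,0],[0,0,0],[0,0,0],[0,0,0],[0,0,0],[0,0,0],[0,0,0]], hand=[-0.36,-0.36,-0.36,-0.36,-0.36,-0.36,-0.36,-0.36,-0.36,-0.36])

```text
time_s: 48.38
eef_pos: [0.5904, -0.0526, 0.1994]
tool_rot: [[0.994, 0.108, 0.009], [0.108, -0.994, -0.003], [0.008, 0.004, -1.0]]
contact_force: [0.9, -0.4, 1.3]
grip_width: 0.0598
grasp_force: 0.0
```

Call:
send_rows(slide=[[0,0,-0.8],[-0.8,-0.2,-0.8],[-0.8,-0.2,-0.8],[-0.8,-0.2,-0.8],[-0.8,-0.2,0],[-0.65,0,0],[0,0,0],[0,0,0],[0,0,0]], angular=[[0,0,0],[0,0,0],[0,0,0],[0,0,0],[0,0,0],[0,0,0],[0,0,0],[0,0,0],[0,0,0]], hand=[-0.36,-0.36,-0.36,-0.36,-0.36,-0.36,-0.36,-0.36,-0.36])

```text
time_s: 49.13
eef_pos: [0.4902, -0.0425, 0.2732]
tool_rot: [[0.994, 0.108, 0.0], [0.108, -0.994, 0.0], [0.0, 0.0, -1.0]]
contact_force: [0.4, 0.3, -0.2]
grip_width: 0.0597
grasp_force: 0.0
```

```bash
python3 - <<'E'
from h import *
s=get_state(); print(s["eef_pos"],s["time_s"])
shot("wrist","w7.png");c,T=pose("wrist",s)
for p in[(.576,.0385,.045),(.5862,-.0505,.118),(.5965,-.1415,.084)]: print(np.round(proj(c,T,p)))
E
```

```text
[ 0.49019031 -0.04252485  0.27315083] 49.1333
[187.  67.]
[279.  62.]
[377.  64.]
```

View pics/w7.png

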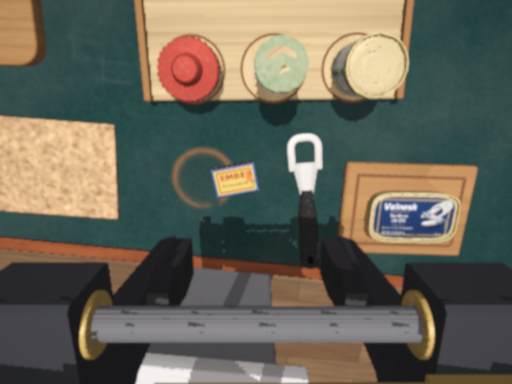

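The picture shows timer at (188,67), jar at (280,63) and tin at (377,65). All are within about 2 px of where they started. The fish tin lies inside the groove, and the bystanders are untouched.

```bash
python3 -c "
from rig import bot
print(bot.sign_off())"
```

```text
the job is handed in; nothing more can be done
None
```

I handed the job in after about 49 s of robot time. The fish tin lies in the middle of the small board, within about 2 mm by the wrist camera. The jar, timer and round tin are back upright on their own marks, also within about 2 mm, with nothing knocked over and no bystander touched. The sign-off gave no verdict.

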